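Turn the compartment cover plate gasket side up

ROBOT

A 6-joint arm with a two-finger parallel gripper is mounted at the origin on the work surface. World frame = base frame: x ahead of the robot, y to its left, z up, the work surface at z = 0. Lengths are in m, angles in rad, forces in N, time in s.
With the tool pointing down it reaches from about 0.375 to 0.75 m from the base axis. Payload 9 kg.
Tool frame: the origin (TCP) lies between the finger pads; the fingertips stand 22 mm ahead of it and the grasp point (between the pads) lies 3 mm ahead of it; z points along the fingers, y is the line along which they close (so a half turn about z gives the same grasp; the last joint's range is limited). The gripper opens to 85 mm and grips with 20 to 120 N. Pads are 22 mm wide; open, the fingers measure 114 mm over their backs; the gripper's body (76 mm by 85 mm) begins 54 mm behind the grasp point. The pads swing forward as they close: fully open they stand 13 mm farther back than shut.
Start: joints at [-1.501, 0.104, 0.097, 1.564, 0, 1.353], TCP at [0.17, -0.575, 0.253] pointing down, gripper open.
Joint ranges: [-2.99, 2.99], [-0.84, 1.86], [-1.1, 1.16], [-1.84, 2.11], [-1.51, 1.56], [-3.14, 3.14]. Speed limits (rad/s): [2.22, 2.22, 2.57, 3.14, 3.14, 3.14].

INTERFACE

Orientations are given as [roll, pitch, yaw] about the fixed x, y, z axes, in that order (R = Rz(yaw) Ry(pitch) Rx(roll)).
In Python, from cell import bot, vision, spotter gives the robot as it stands. The module is installed in compiled form; this text tells all that it offers.
- The arm moves only by the tool jog_arm, never from a script. Its argument "targets" is one flat list of numbers, 7 for each row, row after row: the turn, a rotation vector about the tool's x, y, z in units of 6 degrees (1.0 is 6 degrees), then the shift along the tool's x, y, z in units of 30 mm (1.0 is 30 mm), then the closure, from 0 (fully open) to 1 (shut). A call has 1 to 8 rows; each row is the pose to reach, as a shift and turn from the pose commanded when the call began, along the tool's axes at that moment; what a row does not reach only later rows make up. A row lasts 1/12 s, in which the tool goes at most 41.7 mm and 7.16 degrees, less where a joint would pass 70% of its speed; a pose out of reach is approached as far as the arm can. A call with a gripper value outside its range is refused whole. The fingers move at their own pace and stop on an object; "squeeze" is the grip in N (left out, the last holds). Time passes only in rows, so rows that repeat a pose let the fingers close. It gives the time, the measured TCP pose, the force, the opening and the grip force at its end, in the units of the state.
- bot.get_obs(): the state, without advancing time (a new reading comes with each control period).
- vision.capture(name): name is "scene" or "top" or "wrist"; returns a dict with "pixels" (480x640x3 uint8, red, green, blue), "z_map" (480x640 float32, m along the optical axis (not along the pixel's ray), 0 where there is no reading), "fx", "fy", "cx", "cy" (pixels), "R" (3x3) and "t" (3): a world point X has camera coordinates R X + t. Camera axes: x right, y down, z forward; pixel columns grow to the right and rows downward; lengths in m; the calibration is good to about 2 mm. A picture is of the moment at which its call begins.
- bot.close_job(): hands the job in; it is judged then, once.
Trained networks look in a picture, given as the dict that the camera call returned (one of the last four; its "shot" number tells which), for a name from the list of things; names that differ only in an ending like _2 or _b are one class to them, and where a whole thing is asked for, a point or a joint stands for the part that bears it (a point fixed in the world has none). Each returns a list of dicts, best first, with "conf" (0 to 1); they miss things now and then, are a little off and sometimes report something else, mostly with a low value. They report only what shows in the picture. A call takes as long as a camera call. They do not tell look-alikes from the thing itself.
- spotter.look_for(picture, label): "at" ([x, y, z] in m, in world coordinates, good to about 4 mm: the middle of the surface that is visible of it).
- spotter.mark_of(picture, label): "at" ([x, y, z] in m, in world coordinates, good to about 4 mm: a listed point, or the origin of a listed thing).
The state is a dict: "clock": time; "joints": joint angles; "joint_velocities": joint speeds; "joint_torque": joint torques, N m; "eef_pos": TCP position; "tool_rot": TCP orientation; "contact_force": force on the tool from outside, world axes, zero at the start; "moment": the same for the moment, N m; "finger_gap": finger opening in m; "finger_force": force on a finger pad.
Only numpy, scipy, OpenCV 4.12 (cv2) and the standard library are available. Lean on these libraries where they do the work, as an engineer would, in place of code of your own. Each camera call takes 0.05 s, during which the arm holds its last target. There are 200 camera calls.

TASK

The rectangular metal cover plate on the low shelf lies with its rubber gasket underneath. Turn it over so that the gasket faces up for inspection, and leave it lying flat on the shelf. It is too wide to grasp across, so slide it part-way over the shelf's end to get under it; leave the round lid where it is.

Things in the scene. Friction and masses are not known exactly. Their poses are not given: they have to be found in the camera images.
- plate_mid (a point): Loose bare metal plate, 120 (x) x 95 (y) x 6 mm, about 0.18 kg, near one end of the shelf. The point is its centre, half-way through. z points out of the plain face, up at the start; the other face carries a flush dark rubber gasket, a rectangular frame. Four dark screws show at the corners of both faces. y runs roughly towards the shelf's ends; its edge starts 5 to 65 mm from the nearer end.
- shelf_top (a point): Low fixed shelf: blue board 180 (x) x 400 (y) x 18 mm, top 80 mm above the bench; the point is the centre of its top, z up. It stands on two upright panels 120 mm either side of the centre along y, so each end has 72 mm of open space beneath. Both ends (+y, -y) are free. Two bottles up to 0.2 m tall and a low tray stand on the bench beyond the side away from the robot.
- disc_mid (a point): Round lid of the same metal, 80 mm across, 6 mm thick, loose near the other end of the shelf. The point is its centre, half-way through; z up.
Mind the look-alikes: they are no part of the job. Leave any green or red look-alike of the part that bears plate_mid alone.

How it is judged:
At the end, for the whole second after the job is handed in: The cover plate lies at rest on the shelf board, gasket side up, flat within 10 degrees, its centre over the board; the round lid is within 20 mm of where it was (angle between plate_mid's own z axis and vertical above 2.97 rad and z of plate_mid in the frame of shelf_top between -0.003 and 0.009 m and x of plate_mid in the frame of shelf_top between -0.085 and 0.085 m and y of plate_mid in the frame of shelf_top between -0.195 and 0.195 m and linear speed of plate below 0.02 m/s and distance of disc_mid from where it was at the start of the episode below 0.02 m); the robot touches nothing.
It fails at once if the round lid is moved by more than 20 mm (distance of disc_mid from where it was at the start of the episode above 0.02 m).
It also fails if it takes over 61 s, if anything falls off the work surface, if the arm or the gripper's body presses on something with over 40 N, if the wrist force passes 120 N, or if a joint passes its speed limit or range.

## Working session

There is one attempt and no reset: what is moved stays moved. The work goes in short steps, Python scripts to look and compute and a tool call to move; the robot and the scene stay as the last step left them, time stands still between calls to the robot, and variables do not carry over. Pictures are saved under pics/ and viewed, at most 10 in all, crops included, and the job is handed in when it is done.

Besides the shell and the picture viewer there is one more tool, called by a JSON object that holds its "op" and its "data". jog_arm: Moves the arm, as the interface text tells. Its arguments: {"type":"object","properties":{"targets":{"type":"array"},"squeeze":{"type":"number"}},"required":["targets"]}

```bash
mkdir -p pics
python3 - <<'E'
from cell import bot, vision, spotter
import cv2,numpy as np
o=bot.get_obs();print({k:np.round(v,3) for k,v in o.items()})
for n in ["scene","top"]:
    p=vision.capture(n);cv2.imwrite(f"pics/{n}0.png",p["pixels"][:,:,::-1])
    for l in ["plate_mid","shelf_top","disc_mid"]:
        print(n,l,[(np.round(d["at"],3),round(d["conf"],2)) for d in spotter.mark_of(p,l)])
E
```

```text
{'clock': np.float64(0.0), 'joints': array([-1.501,  0.105,  0.096,  1.564,  0.   ,  1.353]), 'joint_velocities': array([ 0.001, -0.002, -0.002,  0.002, -0.   ,  0.002]), 'joint_torque': array([-0.0000e+00, -5.5693e+01,  5.0365e+01,  1.7000e-02, -0.0000e+00,
        0.0000e+00]), 'eef_pos': array([ 0.17 , -0.575,  0.253]), 'tool_rot': array([-3.14 , -0.   ,  0.288]), 'contact_force': array([-0.463, -0.205,  1.574]), 'moment': array([-0.011,  0.038, -0.025]), 'finger_force': np.float64(0.0), 'finger_gap': np.float64(0.085)}
scene plate_mid [(array([ 0.3  , -0.21 ,  0.004]), 0.94), (array([ 0.714, -0.148,  0.003]), 0.91), (array([ 0.506, -0.15 ,  0.085]), 0.75)]
scene shelf_top [(array([ 0.503, -0.027,  0.081]), 0.93)]
scene disc_mid [(array([0.499, 0.1  , 0.082]), 0.66)]
top plate_mid [(array([ 0.515, -0.149,  0.084]), 0.78), (array([ 0.712, -0.145,  0.004]), 0.72), (array([ 0.296, -0.211,  0.002]), 0.65)]
top shelf_top [(array([ 0.499, -0.027,  0.081]), 0.75)]
top disc_mid [(array([0.5  , 0.098, 0.086]), 0.7)]
```

View pics/scene0.png

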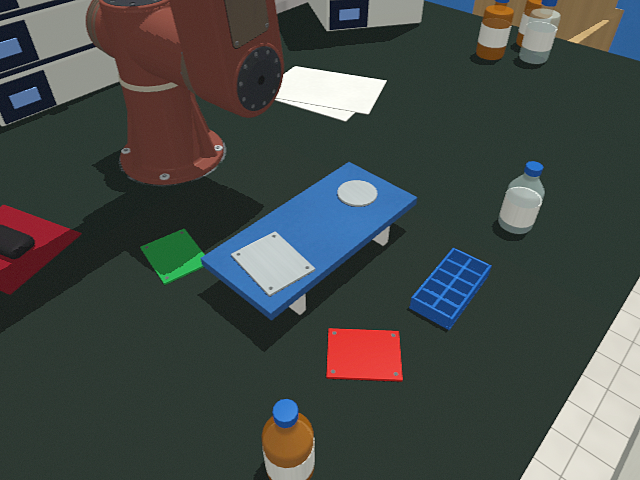

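View pics/top0.png

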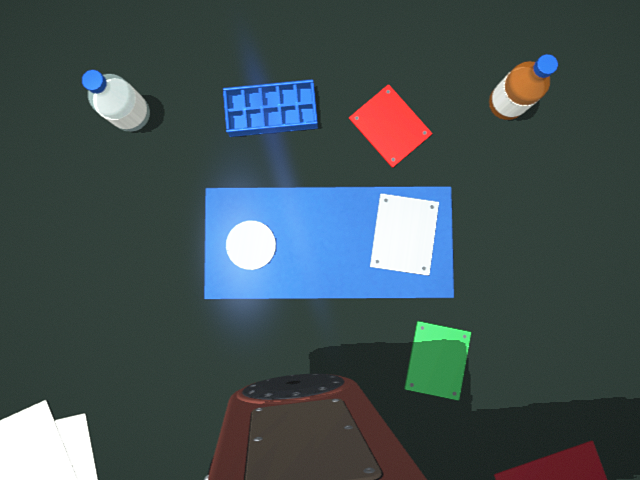

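Both views show the white plate on the blue shelf. In the top view it spans about (371–438, 195–275), at the right (-y) end. The lid is at (250,245), and the red and green look-alikes are on the bench. I'll measure the corners next.

```bash
cat > h.py <<'E'
from cell import bot, vision, spotter
import cv2,numpy as np
from scipy.spatial.transform import Rotation as Ro
np.set_printoptions(precision=4,suppress=True)
def ray(p,u,v,z):
    "pixel -> world on plane z"
    d=p["R"].T@np.array([(u-p["cx"])/p["fx"],(v-p["cy"])/p["fy"],1]);c=-p["R"].T@p["t"]
    return c+d*(z-c[2])/d[2]
def box(p,mask,z):
    cs,_=cv2.findContours(mask.astype(np.uint8),cv2.RETR_EXTERNAL,cv2.CHAIN_APPROX_NONE)
    c=max(cs,key=cv2.contourArea)
    w=np.array([ray(p,u,v,z)[:2] for u,v in c[:,0]],np.float32)
    r=cv2.minAreaRect(w);return r,cv2.boxPoints(r)
def rel(pos,rpy,o=None):
    "turn (6deg units) and shift (30mm units) from current pose to a world goal"
    o=o or bot.get_obs();A=Ro.from_euler("xyz",o["tool_rot"]);B=Ro.from_euler("xyz",rpy)
    return (A.inv()*B).as_rotvec(degrees=True)/6, A.inv().apply(np.array(pos)-o["eef_pos"])/.03
def st():
    o=bot.get_obs()
    for k in("clock","joints","eef_pos","tool_rot","contact_force","finger_gap","finger_force"):print(k,np.round(o[k],4))
E
python3 - <<'E'
from h import *
p=vision.capture("top");im=p["pixels"].astype(int);r,g,b=im[...,0],im[...,1],im[...,2]
roi=np.zeros(r.shape,bool);roi[180:305,320:460]=1
print("plate",*box(p,(r>150)&(g>150)&roi,.086))
roi[:,200:]=0;roi[180:305,195:460]=1
print("shelf",*box(p,((b>90)|(r>150))&roi,.08))
E
```

```text
plate ((0.5106716752052307, -0.1489166021347046), (0.09613271802663803, 0.1198243647813797), 80.37908172607422) [[ 0.4436 -0.1863]
 [ 0.5617 -0.2063]
 [ 0.5778 -0.1115]
 [ 0.4596 -0.0915]]
shelf ((0.5017693042755127, -0.026338472962379456), (0.4031309187412262, 0.20149649679660797), 88.72222900390625) [[ 0.3966 -0.2256]
 [ 0.598  -0.2301]
 [ 0.607   0.1729]
 [ 0.4055  0.1774]]
```

Run:
```python
from h import *
print(*rel([.51,-.05,.18],[np.pi,0,np.pi/2]))
```

```text
[ -0.0003  -0.     -12.2515] [ 15.8274 -13.5762   2.4422]
```

{"op": "jog_arm", "data": {"targets": [0,0,-12.25,15.8,-13.6,2.4,0,0,0,-12.25,15.8,-13.6,2.4,0,0,0,-12.25,15.8,-13.6,2.4,0,0,0,-12.25,15.8,-13.6,2.4,0,0,0,-12.25,15.8,-13.6,2.4,0,0,0,-12.25,15.8,-13.6,2.4,0,0,0,-12.25,15.8,-13.6,2.4,0,0,0,-12.25,15.8,-13.6,2.4,0]}}

```text
clock: 1.12
eef_pos: [0.3503, -0.2953, 0.2151]
tool_rot: [3.141, 0.001, 1.294]
contact_force: [1.1, 0.2, 0.6]
finger_gap: 0.0849
finger_force: 0.0
```

Run:
```python
from h import *
st();print(*rel([.51,-.05,.125],[np.pi,0,np.pi/2]))
```

```text
clock 1.1167
joints [-0.9872 -0.3416 -0.3856  1.5259 -0.      0.8609]
eef_pos [ 0.3503 -0.2953  0.2151]
tool_rot [3.1409 0.0006 1.2935]
contact_force [1.093  0.2074 0.5695]
finger_gap 0.0849
finger_force 0.0
[ 0.0056  0.0065 -2.6478] [9.3225 2.8804 3.0011]
```

{"op": "jog_arm", "data": {"targets": [0,0,-2,9.3,2.9,1,0,0,0,-2,9.3,2.9,1,0,0,0,-2,9.3,2.9,1,0,0,0,-2,9.3,2.9,1,0,0,0,-2,9.3,2.9,1,0,0,0,-2,9.3,2.9,1,0,0,0,-2,9.3,2.9,1.5,0,0,0,-2,9.3,2.9,2.5,0]}}

```text
clock: 1.78
eef_pos: [0.5152, -0.0496, 0.1431]
tool_rot: [3.134, 0.001, 1.502]
contact_force: [0.8, 0.4, -0.2]
finger_gap: 0.0852
finger_force: 0.0
```

Run:
```python
from h import *
st();print(*rel([.51,-.05,.115],[np.pi,0,np.pi/2]))
```

```text
clock 1.7833
joints [-0.3498 -0.1497 -0.353   1.3605  0.0014  1.2902]
eef_pos [ 0.5152 -0.0496  0.1431]
tool_rot [3.1344 0.0006 1.5017]
contact_force [ 0.8123  0.4108 -0.2386]
finger_gap 0.0852
finger_force 0.0
[ 0.0681  0.0077 -0.66  ] [-0.0264 -0.1797  0.9341]
```

{"op": "jog_arm", "data": {"targets": [0,0,-0.7,0,-0.2,0.4,0,0,0,-0.7,0,-0.2,0.8,0,0,0,-0.7,0,-0.2,0.8,0,0,0,-0.7,0,-0.2,0.8,0]}}

```text
clock: 2.12
eef_pos: [0.5051, -0.0533, 0.1164]
tool_rot: [3.142, 0.0, 1.568]
contact_force: [0.7, 0.4, 0.2]
finger_gap: 0.0855
finger_force: 0.0
```

Run:
```python
from h import *
st();print(*rel([.51,-.05,.104],[np.pi,0,np.pi/2]))
p=vision.capture("scene");cv2.imwrite("pics/s1.png",cv2.resize(p["pixels"][130:330,180:440,::-1],(780,600)))
```

```text
clock 2.1167
joints [-0.3631 -0.1592 -0.4104  1.3196 -0.0001  1.2106]
eef_pos [ 0.5051 -0.0533  0.1164]
tool_rot [3.1415 0.0001 1.5679]
contact_force [0.7185 0.3585 0.2189]
finger_gap 0.0855
finger_force 0.0
[ 0.0005  0.0011 -0.0276] [0.1112 0.1628 0.4136]
```

View pics/s1.png

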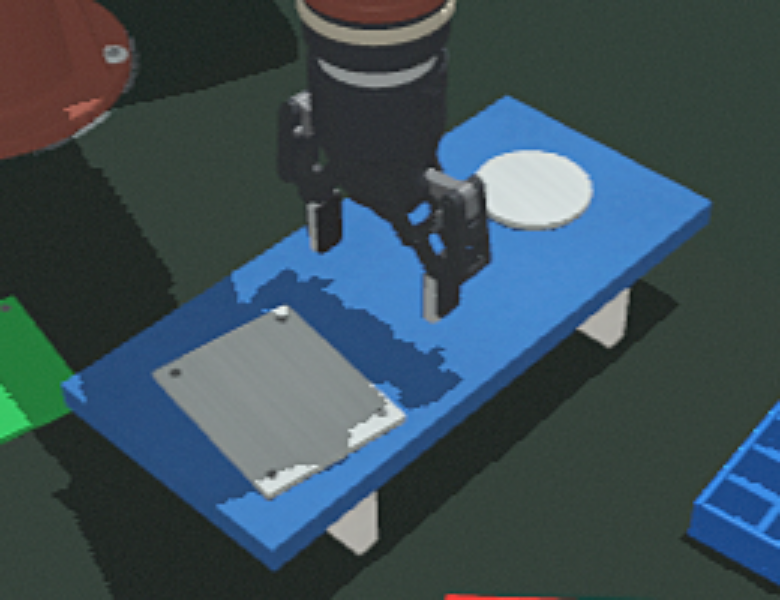

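The fingers straddle the line just behind the plate's +y edge at (330–440, 240–310), with the tips still well above the board. I'll lower them step by step.

{"op": "jog_arm", "data": {"targets": [0,0,0,0.1,0.15,0.4,0,0,0,0,0.1,0.15,0.65,0,0,0,0,0.1,0.15,0.65,0,0,0,0,0.1,0.15,0.65,0]}}

```text
clock: 2.5
eef_pos: [0.5093, -0.0499, 0.0961]
tool_rot: [-3.141, -0.0, 1.57]
contact_force: [0.2, -0.1, 1.1]
finger_gap: 0.0853
finger_force: 0.0
```

{"op": "jog_arm", "data": {"targets": [0,0,0,0,0,0.1,0,0,0,0,0,0,0.1,0]}}

```text
clock: 2.67
eef_pos: [0.5096, -0.05, 0.0934]
tool_rot: [-3.141, 0.0, 1.57]
contact_force: [-0.3, 0.3, -1.0]
finger_gap: 0.0854
finger_force: 0.0
```

{"op": "jog_arm", "data": {"targets": [0,0,0,0,0,0.08,0,0,0,0,0,0,0.08,0]}}

```text
clock: 2.83
eef_pos: [0.5095, -0.0499, 0.0911]
tool_rot: [-3.141, 0.0, 1.57]
contact_force: [-0.2, 0.2, 0.2]
finger_gap: 0.0854
finger_force: 0.0
```

{"op": "jog_arm", "data": {"targets": [0,0,0,-0.4,0,0,0,0,0,0,-0.8,0,0,0,0,0,0,-1.15,0,0,0,0,0,0,-1.5,0,0,0,0,0,0,-1.8,0,0,0,0,0,0,-2.1,0,0,0,0,0,0,-2.4,0,0,0,0,0,0,-2.6,0,0,0]}}

```text
clock: 3.5
eef_pos: [0.5096, -0.1292, 0.0913]
tool_rot: [3.141, 0.0, 1.57]
contact_force: [-0.2, 1.3, 0.2]
finger_gap: 0.0855
finger_force: 0.8
```

Run:
```python
from h import *
st()
p=vision.capture("scene");cv2.imwrite("pics/s2.png",cv2.resize(p["pixels"][130:330,180:440,::-1],(780,600)))
```

```text
clock 3.5
joints [-0.4972 -0.0877 -0.3908  1.2676 -0.0001  1.0744]
eef_pos [ 0.5096 -0.1292  0.0913]
tool_rot [3.1415 0.0002 1.57  ]
contact_force [-0.2341  1.2917  0.1787]
finger_gap 0.0855
finger_force 0.7592
```

View pics/s2.png

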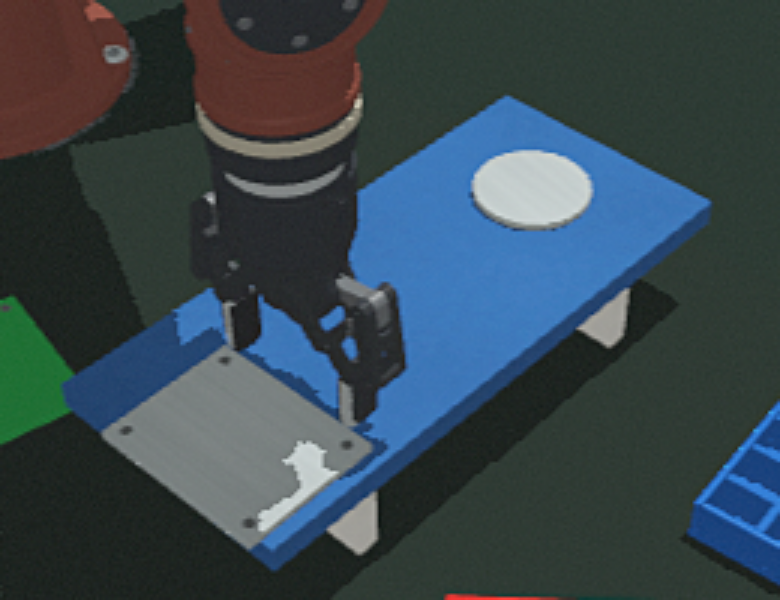

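The plate is aligned, with its edge just at the shelf end around (180,490). I'll push about 28 mm further, then retreat and look.

{"op": "jog_arm", "data": {"targets": [0,0,0,-0.3,0,0,0,0,0,0,-0.6,0,0,0,0,0,0,-0.85,0,0,0,0,0,0,-0.95,0,0,0,0,0,0,-0.95,0,0,0,0,0,0,-0.5,0,0,0,0,0,0,-0.3,0,-1.3,0,0,0,0,0.5,0,-3,0]}}

```text
clock: 4.22
eef_pos: [0.5079, -0.1183, 0.1667]
tool_rot: [-3.137, -0.002, 1.569]
contact_force: [1.0, -0.6, 0.8]
finger_gap: 0.0854
finger_force: 0.0
```

{"op": "jog_arm", "data": {"targets": [0,0,0,1.3,0,-2,0.5,0,0,0,2.6,0,-2,0.5,0,0,0,2.6,0,-2,0.5]}}

```text
clock: 4.47
eef_pos: [0.5103, -0.038, 0.232]
tool_rot: [3.137, 0.001, 1.572]
contact_force: [1.1, 0.1, 0.3]
finger_gap: 0.0514
finger_force: 0.0
```

Run:
```python
from h import *
st()
p=vision.capture("top");cv2.imwrite("pics/t2.png",p["pixels"][:,:,::-1])
im=p["pixels"].astype(int);r,g,b=im[...,0],im[...,1],im[...,2]
roi=np.zeros(r.shape,bool);roi[180:305,370:500]=1
print("plate",*box(p,(r>75)&(abs(r-b)<40)&roi,.086))
```

```text
clock 4.4667
joints [-0.3308 -0.1755 -0.2148  1.5267  0.0007  1.239 ]
eef_pos [ 0.5103 -0.038   0.232 ]
tool_rot [3.1369 0.0008 1.5718]
contact_force [1.0726 0.1039 0.2796]
finger_gap 0.0514
finger_force 0.0
plate ((0.3958611786365509, -0.27176716923713684), (0.0, 0.0), 0.0) [[ 0.3959 -0.2718]
 [ 0.3959 -0.2718]
 [ 0.3959 -0.2718]
 [ 0.3959 -0.2718]]
```

View pics/t2.png

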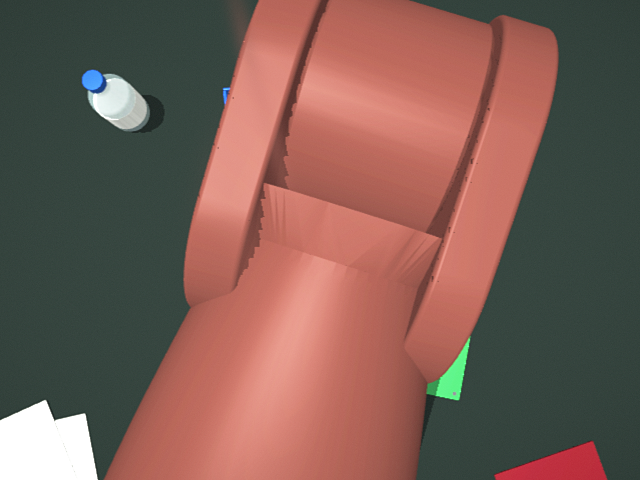

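The arm hides the plate in this view, so I'll measure it after moving. Next I compute the horizontal pre-grasp pose beyond the shelf corner: tool heading 45° between +x and +y, tool y up.

```bash
cat >> h.py <<'E'
def hrpy(deg,tilt=0,flip=False):
    "tool z heading: deg from +x in the plane, tilt down; tool y up (down if flip)"
    a,t=np.radians([deg,tilt]);z=np.array([np.cos(a)*np.cos(t),np.sin(a)*np.cos(t),-np.sin(t)])
    x=np.cross([0,0,-1. if flip else 1.],z);x/=np.linalg.norm(x)
    return Ro.from_matrix(np.c_[x,np.cross(z,x),z]).as_euler("xyz")
E
python3 - <<'E'
from h import *
t,s=rel([.36,-.36,.27],hrpy(45));print(t,s,np.linalg.norm(t)*6)
E
```

```text
[-14.1175   5.8532  -5.8208] [-10.7743  -5.0387  -1.2812] 98.12258956520225
```

{"op": "jog_arm", "data": {"targets": [-14.1,5.85,-5.8,-10.8,-5,-1.3,0.5,-14.1,5.85,-5.8,-10.8,-5,-1.3,0.5,-14.1,5.85,-5.8,-10.8,-5,-1.3,0.5,-14.1,5.85,-5.8,-10.8,-5,-1.3,0.5,-14.1,5.85,-5.8,-10.8,-5,-1.3,0.5,-14.1,5.85,-5.8,-10.8,-5,-1.3,0.5,-14.1,5.85,-5.8,-10.8,-5,-1.3,0.5,-14.1,5.85,-5.8,-10.8,-5,-1.3,0.5]}}

```text
clock: 5.18
eef_pos: [0.399, -0.2798, 0.2569]
tool_rot: [2.423, -0.178, 1.939]
contact_force: [0.3, 1.4, -0.2]
finger_gap: 0.0427
finger_force: 0.0
```

Run:
```python
from h import *
st()
t,s=rel([.36,-.36,.27],hrpy(45));print(t,s,np.linalg.norm(t)*6)
```

```text
clock 5.1833
joints [-1.3016 -0.254  -0.3785  1.7069  0.697  -0.1271]
eef_pos [ 0.399  -0.2798  0.2569]
tool_rot [ 2.4231 -0.1778  1.939 ]
contact_force [ 0.2892  1.3907 -0.2105]
finger_gap 0.0427
finger_force 0.0
[-7.6428  3.0077 -3.2542] [-1.9164 -1.1187 -2.0229] 53.00715661582343
```

{"op": "jog_arm", "data": {"targets": [-7.6,3,-3.25,-1.9,-1.1,-2,0.5,-7.6,3,-3.25,-1.9,-1.1,-2,0.5,-7.6,3,-3.25,-1.9,-1.1,-2,0.5,-7.6,3,-3.25,-1.9,-1.1,-2,0.5,-7.6,3,-3.25,-1.9,-1.1,-2,0.5,-7.6,3,-3.25,-1.9,-1.1,-2,0.5,-7.6,3,-3.25,-1.9,-1.1,-2,0.5,-7.6,3,-3.25,-1.9,-1.1,-2,0.5]}}

```text
clock: 5.85
eef_pos: [0.3914, -0.3252, 0.2054]
tool_rot: [1.822, -0.027, 2.218]
contact_force: [0.3, -0.8, 0.8]
finger_gap: 0.0428
finger_force: 0.0
```

Run:
```python
from h import *
st()
t,s=rel([.36,-.36,.27],hrpy(45));print(t,s,np.linalg.norm(t)*6)
p=vision.capture("scene");cv2.imwrite("pics/s3.png",p["pixels"][:,:,::-1])
```

```text
clock 5.85
joints [-1.4792  0.4455 -0.1372  2.1103  0.9599 -1.1674]
eef_pos [ 0.3914 -0.3252  0.2054]
tool_rot [ 1.8223 -0.027   2.2183]
contact_force [ 0.3109 -0.8366  0.7941]
finger_gap 0.0428
finger_force 0.0
[-2.3795  1.2773 -0.4217] [-0.2361  1.7116 -2.0245] 16.400259982075532
```

View pics/s3.png

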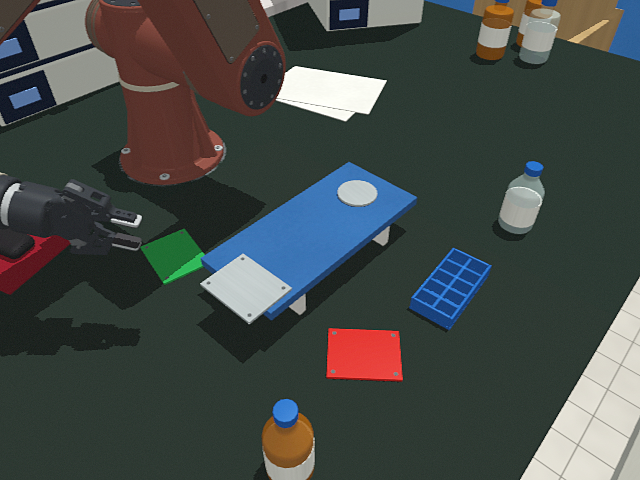

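The scene view shows the plate overhanging the shelf end (corners about (200,285), (243,254), (291,288), (249,322)) and the lid untouched. Joint 4 sits at its limit, so I'll fit a quick kinematic model to pick a reachable grasp heading, and measure the plate from this same view.

```bash
cat > kin.py <<'E'
from h import *
from scipy.optimize import least_squares
def fk(q,P):
    r0,h,L1,L2,v,off,d5,Lt,off2=P
    R=Ro.from_euler
    a=R("z",q[0]);x=a.apply([r0,off2,h])
    a=a*R("y",q[1]);x=x+a.apply([0,0,L1])
    a=a*R("y",-q[2]);x=x+a.apply([L2,0,v])
    a=a*R("y",q[3]);x=x+a.apply([0,off,d5])
    a=a*R("z",q[4]);x=x+a.apply([Lt,0,0])
    return x,a*R("x",q[5])*R("xyz",C)
D=[([-1.501,.1045,.0965,1.564,0,1.353],[.17,-.575,.253],[-3.14,0,.288]),
([-.9872,-.3416,-.3856,1.5259,0,.8609],[.3503,-.2953,.2151],[3.1409,.0006,1.2935]),
([-.3498,-.1497,-.353,1.3605,.0014,1.2902],[.5152,-.0496,.1431],[3.1344,.0006,1.5017]),
([-.3631,-.1592,-.4104,1.3196,0,1.2106],[.5051,-.0533,.1164],[3.1415,0,1.5679]),
([-.4972,-.0877,-.3908,1.2676,0,1.0744],[.5096,-.1292,.0913],[3.1415,.0002,1.57]),
([-.3308,-.1755,-.2148,1.5267,.0007,1.239],[.5103,-.038,.232],[3.1369,.0008,1.5718]),
([-1.3016,-.254,-.3785,1.7069,.697,-.1271],[.399,-.2798,.2569],[2.4231,-.1778,1.939]),
([-1.4792,.4455,-.1372,2.1103,.9599,-1.1674],[.3914,-.3252,.2054],[1.8223,-.027,2.2183])]
C=[0,0,0]
C=(fk(D[0][0],np.zeros(9))[1].inv()*Ro.from_euler("xyz",D[0][2])).as_euler("xyz")
f=lambda P:np.concatenate([fk(q,P)[0]-x for q,x,_ in D])
P=least_squares(f,[0,.3,.4,.4,0,.13,0,.2,0]).x
lo=np.array([-2.99,-.84,-1.1,-1.84,-1.51,-3.14])+.03;hi=np.array([2.99,1.86,1.16,2.11,1.56,3.14])-.03
def ik(pos,rpy,q0s):
    B=Ro.from_euler("xyz",rpy);best=None
    def e(q):
        x,a=fk(q,P);return np.r_[(x-pos)*5,(a.inv()*B).as_rotvec()]
    for q0 in q0s:
        s=least_squares(e,np.clip(q0,lo+.01,hi-.01),bounds=(lo,hi))
        if best is None or s.cost<best.cost:best=s
    x,a=fk(best.x,P)
    return best.x,np.linalg.norm(x-pos),np.degrees((a.inv()*B).magnitude())
E
python3 - <<'E'
from kin import *
print(P,abs(f(P)).max());print([np.degrees((fk(q,P)[1].inv()*Ro.from_euler("xyz",r)).magnitude()).round(2) for q,x,r in D])
p=vision.capture("scene");im=p["pixels"].astype(int);r,g,b=im[...,0],im[...,1],im[...,2]
roi=np.zeros(r.shape,bool);roi[240:330,195:296]=1
print(*box(p,(r>120)&(g>120)&(abs(r-b)<50)&roi,.086))
q0=[D[-1][0],[-1,.6,.2,1.8,1.2,-.5],[-.8,.6,0,1,1.4,0],[-1.2,1,.6,1.5,1.4,-2],[-1,.6,0,-.5,1.4,2]]
for fl in (0,1):
  for hd in (10,20,30,40,50,60):
    for tl in (0,15):
      h=np.r_[np.cos(np.radians(hd)),np.sin(np.radians(hd))]
      q,ep,er=ik(np.r_[np.array([.465,-.25])-.0*h,.084],hrpy(hd,tl if not fl else -tl,fl),q0);print(fl,hd,tl,q,round(ep,3),round(er,1))
E
```

```text
[ 0.0418  0.3705  0.26    0.5046 -0.0684 -0.3851  0.0009  0.3113  0.5092] 0.02750354364763591
[np.float64(0.0), np.float64(0.04), np.float64(0.04), np.float64(0.04), np.float64(0.03), np.float64(0.04), np.float64(0.03), np.float64(0.04)]
((0.5190410017967224, -0.2160620391368866), (0.09691264480352402, 0.12169365584850311), 89.9327163696289) [[ 0.4581 -0.2644]
 [ 0.5798 -0.2646]
 [ 0.5799 -0.1677]
 [ 0.4583 -0.1675]]
0 10 0 [-1.4607  0.6402 -0.5528  1.955   1.5061 -1.5768] 0.0 0.0
0 10 15 [-1.4279  0.2326 -0.7554  0.7014  1.3075 -0.1223] 0.0 0.0
0 20 0 [-1.4388  0.7147 -0.3937  2.0351  1.3535 -1.5723] 0.0 0.0
0 20 15 [-1.4113  0.3668 -0.5749  1.2435  1.249  -0.6389] 0.0 0.0
0 30 0 [-1.4019  0.7835 -0.2361  2.08    1.219  -1.5309] 0.001 0.9
0 30 15 [-1.378   0.4955 -0.3905  1.5669  1.152  -0.9256] 0.0 0.0
0 40 0 [-1.3581  0.8252 -0.1052  2.08    1.1032 -1.4537] 0.003 3.6
0 40 15 [-1.3339  0.6207 -0.2034  1.7765  1.0451 -1.0911] 0.0 0.0
0 50 0 [-1.3111  0.859   0.0093  2.08    1.0003 -1.3943] 0.006 7.2
0 50 15 [-1.2827  0.7442 -0.0137  1.9325  0.9365 -1.1982] 0.0 0.0
0 60 0 [-1.2627  0
[... 226 characters left out ...]
461 -1.0191] 0.016 13.0
1 20 0 [-1.4389  0.7133 -0.3949  2.0314  1.3539  1.5731] 0.0 0.0
1 20 15 [-1.4504  0.7398 -0.3977  2.08    1.355   1.499 ] 0.006 14.1
1 30 0 [-1.4019  0.7833 -0.2363  2.08    1.2193  1.6106] 0.0 0.8
1 30 15 [-1.4172  0.7906 -0.2755  2.08    1.2489  1.5733] 0.008 15.1
1 40 0 [-1.3582  0.825  -0.1054  2.08    1.1033  1.6878] 0.003 3.6
1 40 15 [-1.3788  0.8311 -0.1623  2.08    1.1507  1.6438] 0.012 17.3
1 50 0 [-1.3112  0.8589  0.0092  2.08    1.0004  1.7473] 0.006 7.2
1 50 15 [-1.3373  0.8647 -0.0585  2.08    1.0588  1.7049] 0.016 20.3
1 60 0 [-1.2628  0.8876  0.11    2.08    0.9054  1.7888] 0.011 11.3
1 60 15 [-1.2936  0.8933  0.0363  2.08    0.9709  1.7543] 0.021 23.9
```

```bash
python3 - <<'E'
s=open("kin.py").read()
s=s.replace("r0,h,L1,L2,v,off,d5,Lt,off2=P","r0,h,L1,L2,v,off,d5,Lt,u,tx,tz=P").replace("[r0,off2,h]","[r0,0,h]").replace("[0,0,L1]","[u,0,L1]").replace("[Lt,0,0]","[Lt,tx,tz]")
s=s.replace("np.zeros(9)","np.zeros(11)")
s=s.replace("P=least_squares(f,[0,.3,.4,.4,0,.13,0,.2,0]).x","p0=np.array([0,.3,.4,.4,0,.13,0,.2,0,0,0]);P=least_squares(lambda P:np.r_[f(P),1e-3*(P-p0)],p0).x")
open("kin.py","w").write(s)
E
python3 - <<'E'
from kin import *
print(P);print(f(P).reshape(-1,3)*1000)
E
```

```text
[ 0.0537  0.363   0.2628  0.5172 -0.0589  0.1296  0.0038  0.3088 -0.0323
 -0.0055  0.0038]
[[ -6.2589  12.1919   2.8754]
 [  5.148  -17.7947  -5.707 ]
 [-15.1032  -0.2844   4.0702]
 [-17.9333   0.9503   6.5308]
 [-26.6803   8.3199  11.2574]
 [  2.4953  -6.6691  -3.8314]
 [ 21.3505 -27.0917  -4.4749]
 [ 20.8533 -15.36   -10.7205]]
```

```bash
sed -i 's/u,tx,tz=P/u,k,tz=P/; s/\[0,off,d5\]/[k,off,d5]/; s/\[Lt,tx,tz\]/[Lt,0,tz]/' kin.py
python3 - <<'E'
from kin import *
print(P);print(f(P).reshape(-1,3)*1000)
q0=[D[-1][0],[-1,.6,.2,1.8,1.2,-.5],[-.8,.6,0,1,1.4,0],[-1.2,1,.6,1.5,1.4,-2],[-1,.6,0,-.5,1.4,2]]
for hd in (10,20,30,40,50,60):
    for tl in (-5,0,5):
     for fl in (0,1):
      q,ep,er=ik(np.r_[.465,-.25,.084],hrpy(hd,tl,fl),q0);print(hd,tl,fl,q,round(ep,3),round(er,1))
E
```

```text
[ 0.0001  0.2961  0.3371  0.5507  0.0458  0.1296  0.0002  0.2814 -0.0008
  0.1385  0.0002]
[[ 0.0713  0.0072 -0.0522]
 [-0.0594  0.0093 -0.0065]
 [ 0.003  -0.0187  0.001 ]
 [-0.0056 -0.0151 -0.0047]
 [ 0.0177  0.0495 -0.0176]
 [-0.0143 -0.0492  0.1249]
 [-0.0191 -0.0478 -0.0637]
 [ 0.0354  0.0054  0.0187]]
10 -5 0 [-1.3994  0.6912 -0.4722  2.08    1.53   -1.6738] 0.005 5.2
10 -5 1 [-1.3996  0.6911 -0.4723  2.08    1.53    1.4677] 0.005 5.2
10 0 0 [-1.3868 -0.1962 -1.07    0.6415  1.53    0.0561] 0.001 2.4
10 0 1 [-1.387  -0.1962 -1.07    0.6418  1.53   -3.0858] 0.001 2.3
10 5 0 [-1.3844 -0.2362 -1.07    0.6931  1.4842  0.0451] 0.001 0.4
10 5 1 [-1.3845 -0.2369 -1.07    0.6942  1.4834 -3.0968] 0.001 0.5
20 -5 0 [-1.3775  0.7349 -0.3674  2.08    1.4177 -1.6105] 0.001 4.7
20 -5 1 [-1.3775  0.7347 -0.3678  2.08    1.4181  1.531 ] 0.001 4.6
20 0 0 [-1.3754  0.7177 -0.3709  2.0557  1.4169 -1.5731] 0.0 0.0
20 0 1 [-1.3755  0.7149 -0.3725  2.0515  1.4173  1.5739] 0.0 0.0
20 5 0 [-1.3726  0.4409 -0.5145  1.662   1.3966 -1.0527] 0.0 0.0
20 5 1 [-1.3726  0.4375 -0.5167  1.6575  1.3967  2.0944] 
[... 915 characters left out ...]
1.0564  1.7354] 0.009 11.1
50 0 0 [-1.2715  0.8341 -0.0149  2.08    1.0347 -1.3894] 0.006 6.8
50 0 1 [-1.2716  0.834  -0.0149  2.08    1.0348  1.7522] 0.006 6.7
50 5 0 [-1.2635  0.8325  0.0098  2.08    1.0107 -1.3689] 0.002 2.5
50 5 1 [-1.2635  0.8324  0.0097  2.08    1.0107  1.7728] 0.002 2.4
60 -5 0 [-1.2371  0.8587  0.052   2.08    0.9562 -1.3641] 0.014 14.9
60 -5 1 [-1.2371  0.8587  0.052   2.08    0.9563  1.7776] 0.014 14.8
60 0 0 [-1.2281  0.8568  0.0763  2.08    0.9326 -1.3496] 0.01 10.7
60 0 1 [-1.2281  0.8567  0.0763  2.08    0.9327  1.792 ] 0.01 10.7
60 5 0 [-1.2184  0.8549  0.102   2.08    0.9073 -1.3318] 0.007 6.6
60 5 1 [-1.2185  0.8549  0.102   2.08    0.9073  1.8099] 0.007 6.5
```

The model now fits to 0.1 mm. I'll grasp the overhanging -x/-y corner at heading 40°, tilt 4°, and check the whole plan with IK.

Run:
```python
from kin import *
q=bot.get_obs()["joints"]
H=lambda d,t:np.r_[np.cos(np.radians(d))*np.cos(np.radians(t)),np.sin(np.radians(d))*np.cos(np.radians(t)),-np.sin(np.radians(t))]
g=np.r_[.466,-.254,.083];h=H(40,4)
W=[("hi",g-.093*h+[0,0,.11],hrpy(40,4)),("pre",g-.093*h,hrpy(40,4)),("grasp",g-.003*h,hrpy(40,4)),("lift",g-.003*h+[0,0,.14],hrpy(40,4))]
R0=Ro.from_euler("xyz",hrpy(40,4))
for a in(60,120,180):W.append((f"roll{a}",g-.003*h+[0,0,.14],(R0*Ro.from_euler("z",a,degrees=True)).as_euler("xyz")))
for d,t in((50,4),(50,7),(50,10),(60,10),(55,7)):
  W.append((f"place{d},{t}",np.r_[.45,-.254,.087]-.003*H(d,t),hrpy(d,t,True)))
for n,x,r in W:
    q,ep,er=ik(x,r,[q]);print(n,x,r,q,round(ep,4),round(er,2))
print(*rel(W[0][1],W[0][2]))
```

```text
hi [ 0.3949 -0.3136  0.1995] [1.6406 0.     2.2689] [-1.475   0.4357 -0.21    2.08    1.0111 -1.224 ] 0.011 9.61
pre [ 0.3949 -0.3136  0.0895] [1.6406 0.     2.2689] [-1.4744  0.7918 -0.0594  2.08    0.9799 -1.3968] 0.0029 2.97
grasp [ 0.4637 -0.2559  0.0832] [1.6406 0.     2.2689] [-1.3137  0.8119 -0.0891  2.0792  1.1245 -1.4246] 0.0 0.0
lift [ 0.4637 -0.2559  0.2232] [1.6406 0.     2.2689] [-1.3115  0.3671 -0.2592  2.08    1.1529 -1.1753] 0.0066 6.69
roll60 [ 0.4637 -0.2559  0.2232] [ 1.7097 -1.043   2.1487] [-1.3116  0.367  -0.2595  2.08    1.1533 -0.1282] 0.0066 6.68
roll120 [ 0.4637 -0.2559  0.2232] [-1.7097 -1.043  -0.7524] [-1.3116  0.3669 -0.2595  2.08    1.1533  0.919 ] 0.0066 6.65
roll180 [ 0.4637 -0.2559  0.2232] [-1.6406 -0.     -0.8727] [-1.3116  0.367  -0.2593  2.08    1.1529  1.9664] 0.0065 6.64
place50,4 [ 0.4481 -0.2563  0.0872] [-1.6406  0.     -0.6981] [-1.3003  0.814  -0.0147  2.08    0.9835  1.7634] 0.0034 3.67
place50,7 [ 0.4481 -0.2563  0.0874] [-1.693   0.     -0.6981] [-1.2948  0.8119  0.0003  2.08    0.9686  1.7774] 0.0011 1.15
place50,10 [ 0.4481 -0.2563  0.0875] [-1.7453  0.     -0.6981] [-1.29    0.7775 -0.0107  2.0465  0.9568  1.8246] 0.0 0.0
place60,10 [ 0.4485 -0.2566  0.0875] [-1.7453  0.     -0.5236] [-1.2398  0.8324  0.1077  2.08    0.8518  1.8239] 0.0032 2.93
place55,7 [ 0.4483 -0.2564  0.0874] [-1.693   0.     -0.6109] [-1.2707  0.8235  0.0476  2.08    0.9173  1.7965] 0.0033 3.2
[-1.7218  0.4146 -0.3741] [ 0.1927 -0.09    0.3331]
```

```bash
cat > plan.py <<'E'
from kin import *
def H(d,t):
    d,t=np.radians([d,t]);return np.r_[np.cos(d)*np.cos(t),np.sin(d)*np.cos(t),-np.sin(t)]
def pose(g,d,t,roll=0,back=.003):
    return np.array(g)-back*H(d,t),(Ro.from_euler("xyz",hrpy(d,t))*Ro.from_euler("z",roll,degrees=True)).as_euler("xyz")
G=[.466,-.254,.083]
W={"hi":pose([.466,-.254,.18],35,16,0,.093),"pre":pose([.466,-.254,.079],35,7,0,.093),"grasp":pose(G,35,2),
"lift":pose([.466,-.254,.22],35,14),"r90":pose([.466,-.254,.22],35,14,90),"r180":pose([.466,-.254,.22],35,14,180),
"over":pose([.455,-.252,.16],50,13,180),"place":pose([.455,-.252,.095],50,9,180),"out":pose([.455,-.252,.095],50,11,180,.093)}
E
python3 - <<'E'
from plan import *
q=bot.get_obs()["joints"]
for n,(x,r) in W.items():
    q,ep,er=ik(x,r,[q]);print(n,x,q,round(ep,4),round(er,2))
print(*rel(*W["hi"]))
E
```

```text
hi [ 0.3928 -0.3053  0.2056] [-1.4817  0.3277 -0.2515  2.0411  0.9851 -1.124 ] 0.0 0.0
pre [ 0.3904 -0.3069  0.0903] [-1.5029  0.7237 -0.149   2.0364  1.0154 -1.3719] 0.0 0.0
grasp [ 0.4635 -0.2557  0.0831] [-1.3357  0.798  -0.1555  2.08    1.1943 -1.4698] 0.0002 0.31
lift [ 0.4636 -0.2557  0.2207] [-1.3187  0.2456 -0.3154  1.9643  1.1397 -0.9986] 0.0 0.0
r90 [ 0.4636 -0.2557  0.2207] [-1.3189  0.2446 -0.3162  1.9634  1.1401  0.5732] 0.0 0.0
r180 [ 0.4636 -0.2557  0.2207] [-1.3187  0.244  -0.3163  1.9627  1.1397  2.1452] 0.0 0.0
over [ 0.4531 -0.2542  0.1607] [-1.2752  0.5822 -0.069   2.08    0.9566  1.9121] 0.0003 0.31
place [ 0.4531 -0.2543  0.0955] [-1.2811  0.783  -0.0028  2.0748  0.9695  1.8048] 0.0 0.0
out [ 0.3963 -0.3219  0.1127] [-1.4119  0.7459  0.0511  2.08    0.8506  1.8465] 0.0035 3.06
[ 0.2645 -0.4314 -0.1966] [0.4645 0.1278 0.3918]
```

```bash
python3 -c "
from plan import *
print(*rel(*W['pre']))"
```

```text
[-1.2352 -0.4149 -0.23  ] [ 0.3464 -3.6175  1.2519]
```

{"op": "jog_arm", "data": {"targets": [0,0,0,0.35,-1,1.25,0.5,-0.4,-0.2,-0.1,0.35,-2,1.25,0.5,-0.8,-0.4,-0.2,0.35,-2.8,1.25,0.5,-1.2,-0.4,-0.2,0.35,-3.6,1.25,0.5,-1.2,-0.4,-0.2,0.35,-3.6,1.25,0.5,-1.2,-0.4,-0.2,0.35,-3.6,1.25,0.5]}}

```text
clock: 6.45
eef_pos: [0.39, -0.31, 0.0929]
tool_rot: [1.7, -0.002, 2.18]
contact_force: [-0.4, 0.1, 0.6]
finger_gap: 0.0426
finger_force: 0.0
```

```bash
python3 -c "
from plan import *
st();print(*rel(*W['pre']));print(*rel(*W['grasp']))"
```

```text
clock 6.45
joints [-1.5039  0.7149 -0.1466  2.0345  1.0141 -1.3588]
eef_pos [ 0.39   -0.31    0.0929]
tool_rot [ 1.6996 -0.0024  2.1805]
contact_force [-0.4056  0.1144  0.5515]
finger_gap 0.0426
finger_force 0.0
[-0.0631  0.0086 -0.0238] [ 0.0756 -0.0755  0.0785]
[-0.8964  0.0097 -0.0234] [0.0787 0.0678 3.0617]
```

{"op": "jog_arm", "data": {"targets": [-0.3,0,0,0.1,0,0.9,0.5,-0.6,0,0,0.1,0,1.8,0.5,-0.9,0,0,0.1,0.05,2.6,0.5,-0.9,0,0,0.1,0.07,3.05,0.5,-0.9,0,0,0.1,0.07,3.05,0.5]}}

```text
clock: 6.87
eef_pos: [0.465, -0.2548, 0.0864]
tool_rot: [1.608, 0.006, 2.185]
contact_force: [-0.1, 0.3, 0.1]
finger_gap: 0.0421
finger_force: 0.0
```

Run:
```python
from plan import *
st();print(*rel(*W['grasp']))
p=vision.capture("scene");cv2.imwrite("pics/s4.png",cv2.resize(p["pixels"][170:350,120:360,::-1],(800,600)))
```

```text
clock 6.8667
joints [-1.3311  0.796  -0.153   2.0902  1.195  -1.4811]
eef_pos [ 0.465  -0.2548  0.0864]
tool_rot [1.6084 0.0057 2.1847]
contact_force [-0.0719  0.3355  0.1079]
finger_gap 0.0421
finger_force 0.0
[-0.0253 -0.027   0.0553] [ 0.004  -0.1117 -0.0545]
```

View pics/s4.png

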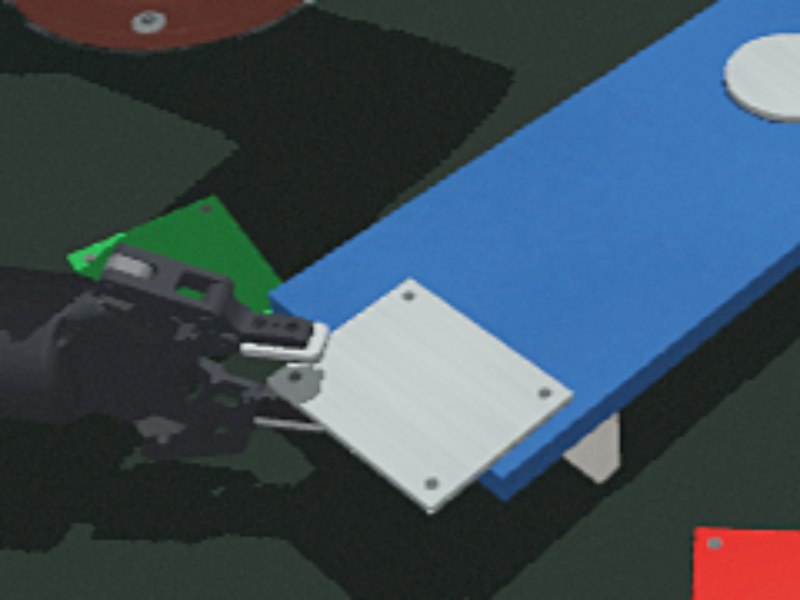

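The plate's corner (285,380 in the crop) sits between the upper and lower fingers. I'll lower 3 mm and close.

{"op": "jog_arm", "data": {"targets": [0,0,0,0,-0.1,0,0.5,0,0,0,0,-0.1,0,0.7,0,0,0,0,-0.1,0,0.85,0,0,0,0,-0.1,0,1,0,0,0,0,-0.1,0,1,0,0,0,0,-0.1,0,1,0,0,0,0,-0.1,0,1,0,0,0,0,-0.1,0,1], "squeeze": 80}}

```text
clock: 7.58
eef_pos: [0.4625, -0.2568, 0.0827]
tool_rot: [1.605, -0.0, 2.18]
contact_force: [-5.7, -0.3, 24.5]
finger_gap: 0.0047
finger_force: 78.3
```

```bash
python3 -c "
from plan import *
st();print(*rel(*W['lift']))"
```

```text
clock 7.5833
joints [-1.3385  0.8084 -0.149   2.0915  1.1926 -1.4843]
eef_pos [ 0.4625 -0.2568  0.0827]
tool_rot [ 1.605  -0.0003  2.1798]
contact_force [-5.7398 -0.2506 24.4804]
finger_gap 0.0047
finger_force 78.2893
[ 2.0068  0.017  -0.005 ] [ 0.0113  4.6012 -0.1069]
```

{"op": "jog_arm", "data": {"targets": [0,0,0,0,0.3,0,1,0.3,0,0,0,0.9,0,1,0.7,0,0,0,1.7,-0.1,1,1.2,0,0,0,2.6,-0.1,1,1.6,0,0,0,3.5,-0.1,1,2,0,0,0,4.3,-0.1,1,2,0,0,0,4.6,-0.1,1,2,0,0,0,4.6,-0.1,1]}}

```text
clock: 8.25
eef_pos: [0.4643, -0.2551, 0.221]
tool_rot: [1.817, 0.008, 2.181]
contact_force: [-0.3, 0.7, -3.1]
finger_gap: 0.0045
finger_force: 78.3
```

Run:
```python
from plan import *
st();print(*rel(*W['r90']),rel(*W['r180'])[1])
p=vision.capture("scene");cv2.imwrite("pics/s5.png",cv2.resize(p["pixels"][110:350,80:400,::-1],(800,600)))
```

```text
clock 8.25
joints [-1.3174  0.2379 -0.3207  1.9568  1.1424 -0.9972]
eef_pos [ 0.4643 -0.2551  0.221 ]
tool_rot [1.8167 0.0081 2.1806]
contact_force [-0.2583  0.667  -3.0832]
finger_gap 0.0045
finger_force 78.3421
[ 0.0107  0.0345 15.0728] [-0.0026 -0.0144 -0.0254] [-0.0026 -0.0144 -0.0254]
```

View pics/s5.png

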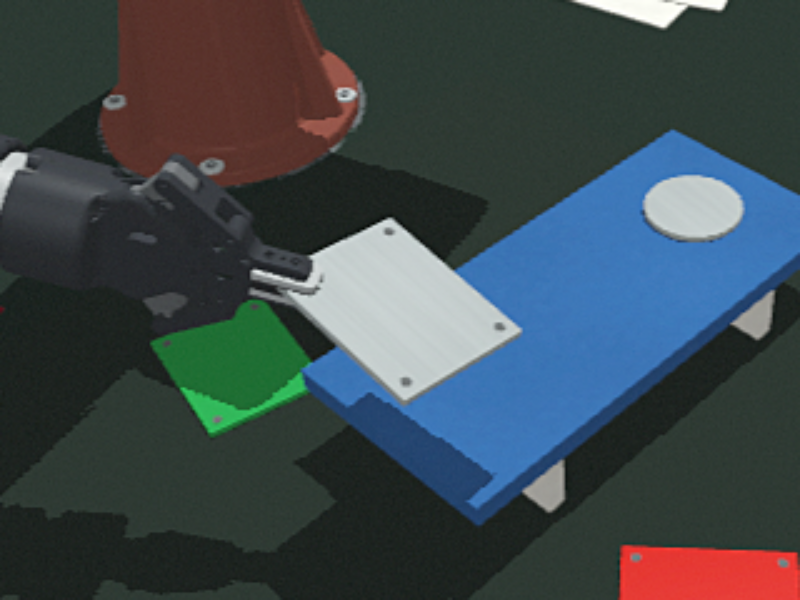

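The plate is held firmly and lifted. Now I roll it 180° about the tool axis.

{"op": "jog_arm", "data": {"targets": [0,0,0.8,0,0,0,1,0,0,1.9,0,0,0,1,0,0,3,0,0,0,1,0,0,4.1,0,0,0,1,0,0,5.2,0,0,0,1,0,0,6.3,0,0,0,1,0,0,7.4,0,0,0,1,0,0,8.5,0,0,0,1]}}

```text
clock: 8.97
eef_pos: [0.4637, -0.2537, 0.2157]
tool_rot: [1.948, -0.862, 1.889]
contact_force: [-0.2, 0.7, -1.6]
finger_gap: 0.0043
finger_force: 78.3
```

{"op": "jog_arm", "data": {"targets": [0,0,1.1,0,0,0,1,0,0,2.2,0,0,0,1,0,0,3.3,0,0,0,1,0,0,4.4,0,0,0,1,0,0,5.5,0,0,0,1,0,0,6.6,0,0,0,1,0,0,7.7,0,0,0,1,0,0,8.8,0,0,0,1]}}

```text
clock: 9.63
eef_pos: [0.4637, -0.2537, 0.2158]
tool_rot: [-2.357, -1.225, -0.205]
contact_force: [-0.1, 0.7, -2.6]
finger_gap: 0.0048
finger_force: 78.3
```

{"op": "jog_arm", "data": {"targets": [0,0,1.1,0,0,0,1,0,0,2.2,0,0,0,1,0,0,3.3,0,0,0,1,0,0,4.4,0,0,0,1,0,0,5.5,0,0,0,1,0,0,6.6,0,0,0,1,0,0,7.7,0,0,0,1,0,0,8.8,0,0,0,1]}}

```text
clock: 10.3
eef_pos: [0.4637, -0.2537, 0.2157]
tool_rot: [-1.833, -0.388, -0.86]
contact_force: [-0.4, -0.7, -2.0]
finger_gap: 0.0043
finger_force: 78.4
```

Run:
```python
from plan import *
st();print(*rel(*W['r180']));print(*rel(*W['over']))
```

```text
clock 10.3
joints [-1.3179  0.2488 -0.3234  1.9547  1.1421  1.7412]
eef_pos [ 0.4637 -0.2537  0.2157]
tool_rot [-1.8327 -0.388  -0.8595]
contact_force [-0.3585 -0.7449 -2.0197]
finger_gap 0.0043
finger_force 78.3654
[-0.0205 -0.0106  3.8206] [ 0.1079 -0.12   -0.0775]
[ 0.6285 -2.3716  3.2189] [-0.8942  1.6337  0.1504]
```

{"op": "jog_arm", "data": {"targets": [0.2,-0.6,0.9,0,0,0,1,0.4,-1.2,1.8,0,0,0,1,0.6,-1.8,2.6,-0.3,0.3,0,1,0.6,-2.4,3.2,-0.6,0.8,0.1,1,0.6,-2.4,3.2,-0.9,1.3,0.15,1,0.6,-2.4,3.2,-0.9,1.6,0.15,1,0.6,-2.4,3.2,-0.9,1.6,0.15,1]}}

```text
clock: 10.88
eef_pos: [0.4532, -0.2543, 0.1609]
tool_rot: [-1.802, -0.006, -0.695]
contact_force: [0.5, -0.7, -3.1]
finger_gap: 0.0042
finger_force: 78.9
```

Run:
```python
from plan import *
st();print(*rel(*W['over']));print(*rel(*W['place']))
p=vision.capture("scene");cv2.imwrite("pics/s6.png",cv2.resize(p["pixels"][110:350,80:400,::-1],(800,600)))
im=p["pixels"].astype(int);z=p["z_map"]
# world points of plate: white/dark pixels above board level
v,u=np.mgrid[200:330,170:340];zz=z[v,u];X=np.stack([(u-p["cx"])/p["fx"]*zz,(v-p["cy"])/p["fy"]*zz,zz],-1).reshape(-1,3)-p["t"]
X=X@p["R"];m=(X[:,2]>.095)&(X[:,0]>.465)&(X[:,1]>-.33)&(X[:,0]<.65)
Y=X[m];c=Y.mean(0);n=np.linalg.svd(Y-c,full_matrices=False)[2][2];print(m.sum(),c,n,Y.min(0),Y.max(0))
```

```text
clock 10.8833
joints [-1.274   0.5864 -0.063   2.0846  0.9534  1.9033]
eef_pos [ 0.4532 -0.2543  0.1609]
tool_rot [-1.8023 -0.0058 -0.695 ]
contact_force [ 0.5187 -0.6845 -3.1449]
finger_gap 0.0042
finger_force 78.8715
[0.0443 0.0165 0.0608] [-0.0018  0.0065  0.0017]
[0.7109 0.0187 0.0602] [-0.0145  2.1223  0.4992]
2871 [ 0.5059 -0.2078  0.1468] [0.1705 0.1878 0.9673] [ 0.465  -0.2669  0.1236] [ 0.5482 -0.1403  0.1744]
```

View pics/s6.png

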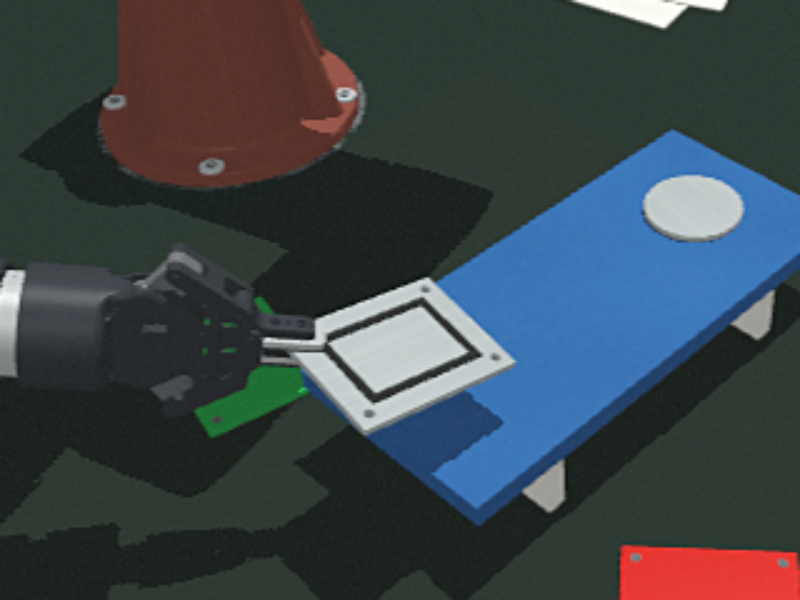

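The gasket side is now up (frame at about (325–480, 300–400) in the crop), with the plate over the shelf end, tilted nose-down. I'll lower until the far corner is near the board, then open.

{"op": "jog_arm", "data": {"targets": [0.2,0,0,0,0.4,0.1,1,0.4,0,0,0,0.8,0.2,1,0.7,0,0,0,1.2,0.3,1,0.7,0,0,0,1.45,0.35,1,0.7,0,0,0,1.45,0.35,1,0.7,0,0,0,1.45,0.35,1]}}

```text
clock: 11.43
eef_pos: [0.4541, -0.2553, 0.1201]
tool_rot: [-1.733, -0.01, -0.694]
contact_force: [-0.8, -0.0, -1.8]
finger_gap: 0.0044
finger_force: 79.0
```

{"op": "jog_arm", "data": {"targets": [0,0,0,0,0.1,0,1,0,0,0,0,0.15,0,1,0,0,0,0,0.15,0,1]}}

```text
clock: 11.68
eef_pos: [0.4537, -0.256, 0.1156]
tool_rot: [-1.734, -0.011, -0.694]
contact_force: [0.2, -0.2, -2.5]
finger_gap: 0.0045
finger_force: 78.9
```

{"op": "jog_arm", "data": {"targets": [0,0,0,0,0.1,0,1,0,0,0,0,0.15,0,1,0,0,0,0,0.15,0,1]}}

```text
clock: 11.93
eef_pos: [0.4532, -0.2562, 0.1105]
tool_rot: [-1.733, -0.01, -0.694]
contact_force: [-0.3, -0.2, -2.5]
finger_gap: 0.0047
finger_force: 78.8
```

{"op": "jog_arm", "data": {"targets": [0,0,0,0,0.1,0,1,0,0,0,0,0.15,0,1,0,0,0,0,0.15,0,1]}}

```text
clock: 12.18
eef_pos: [0.4528, -0.2569, 0.1062]
tool_rot: [-1.733, -0.01, -0.694]
contact_force: [-0.7, -0.3, 0.5]
finger_gap: 0.0045
finger_force: 79.0
```

{"op": "jog_arm", "data": {"targets": [0,0,0,0,0,0,0.9,0,0,0,0,0.05,0,0.8,0,0,0,0,0.1,0,0.7,0,0,0,0,0.1,0,0.6,0,0,0,0,0.1,0,0.5,0,0,0,0,0.1,0,0.4,0,0,0,0,0.1,0,0.4]}}

```text
clock: 12.77
eef_pos: [0.4526, -0.2573, 0.1034]
tool_rot: [-1.733, -0.01, -0.694]
contact_force: [-0.2, -0.5, 0.0]
finger_gap: 0.0512
finger_force: 0.0
```

Run:
```python
from plan import *
st()
p=vision.capture("scene");cv2.imwrite("pics/s7.png",cv2.resize(p["pixels"][110:350,80:400,::-1],(800,600)))
```

```text
clock 12.7667
joints [-1.2826  0.7703  0.0015  2.0855  0.9645  1.7987]
eef_pos [ 0.4526 -0.2573  0.1034]
tool_rot [-1.733  -0.0102 -0.694 ]
contact_force [-0.1521 -0.5339  0.0445]
finger_gap 0.0512
finger_force 0.0
```

View pics/s7.png

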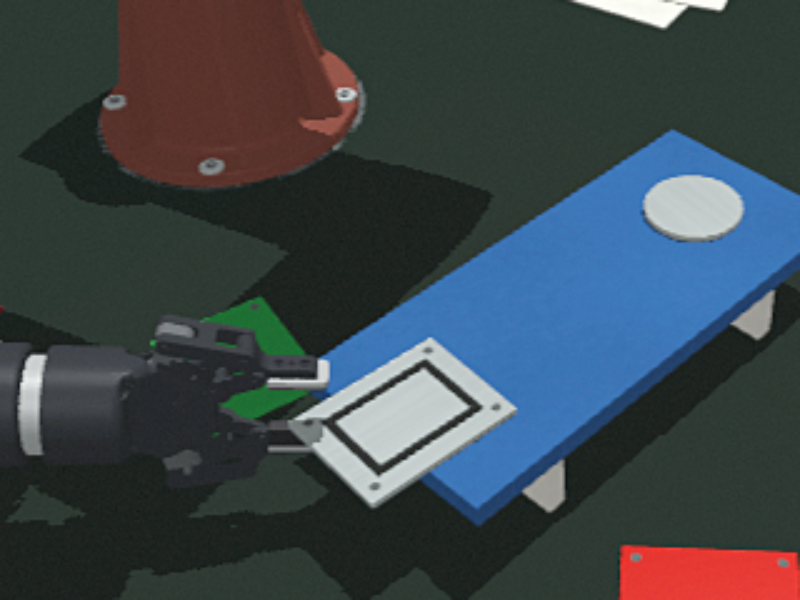

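The plate has settled gasket up and looks flat, with the open fingers around its corner. I'll retract along the heading, dropping slightly to clear, then measure.

{"op": "jog_arm", "data": {"targets": [0,0,0,0,0.1,-0.4,0.4,0,0,0,0,0.25,-1,0.4,0,0,0,0,0.35,-1.8,0.4,0,0,0,0,0.35,-2.6,0.4,0,0,0,0,0.35,-3,0.4,0,0,0,0,0.35,-3,0.4]}}

```text
clock: 13.32
eef_pos: [0.3932, -0.3155, 0.0954]
tool_rot: [-1.762, -0.014, -0.711]
contact_force: [0.3, 0.6, -0.1]
finger_gap: 0.0511
finger_force: 0.0
```

Run:
```python
from plan import *
st()
p=vision.capture("scene")
im=p["pixels"].astype(int);r,g,b=im[...,0],im[...,1],im[...,2]
roi=np.zeros(r.shape,bool);roi[235:330,192:300]=1
print(*box(p,(r>120)&(g>120)&(abs(r-b)<50)&roi,.086))
z=p["z_map"];v,u=np.nonzero((r>120)&(g>120)&(abs(r-b)<50)&roi);zz=z[v,u]
X=(np.stack([(u-p["cx"])/p["fx"]*zz,(v-p["cy"])/p["fy"]*zz,zz],-1)-p["t"])@p["R"]
X=X[(zz>0)];X=X[abs(X[:,2]-.085)<.02];c=X.mean(0);print(len(X),c,np.linalg.svd(X-c,full_matrices=False)[2][2])
for l in["plate_mid","disc_mid"]:print(l,[(np.round(d["at"],3),round(d["conf"],2)) for d in spotter.mark_of(p,l)])
```

```text
clock 13.3167
joints [-1.4171  0.8199  0.0794  2.111   0.8463  1.7768]
eef_pos [ 0.3932 -0.3155  0.0954]
tool_rot [-1.7616 -0.0137 -0.7111]
contact_force [ 0.2708  0.5632 -0.0802]
finger_gap 0.0511
finger_force 0.0
((0.49771639704704285, -0.20664697885513306), (0.1202697679400444, 0.09715592861175537), 84.86703491210938) [[ 0.444  -0.2622]
 [ 0.5407 -0.2709]
 [ 0.5515 -0.1511]
 [ 0.4547 -0.1424]]
2530 [ 0.4988 -0.2092  0.086 ] [0.0021 0.0008 1.    ]
plate_mid [(array([ 0.3  , -0.207,  0.003]), 0.96), (array([ 0.714, -0.146,  0.002]), 0.85), (array([ 0.498, -0.208,  0.087]), 0.56)]
disc_mid [(array([0.502, 0.101, 0.081]), 0.98)]
```

Plate flat, gasket up, centre at (0.498, -0.208, 0.084), i.e. shelf y ≈ -0.18. The lid has not moved and the gripper is clear, so I'm handing in.

```bash
python3 -c "
from cell import bot
print(bot.close_job())"
```

```text
the job is handed in; nothing more can be done
None
```

I turned the cover plate over and handed the job in at about 13 s: it lies flat on the shelf gasket up, centre about 19 mm inside the shelf end, with the lid where it was; the hand-in call returned no verdict.

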